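Snap the retaining clip into the spindle groove

TASK

Take the larger spring clip (the one with the tall lug) out of the wooden rack and press it, mouth down, into the groove of the gear spindle that is clamped in the iron stand, until it snaps fully home round the spindle. Where the groove lies along the spindle is not exactly known, so feel for it lightly beside the gear hub; never force the clip against the full thickness of the spindle, and press with no more than a firm push. Leave the smaller clip in the rack and the other things on the table where they are.

Things in the scene. Friction and masses are not known exactly. Their poses are not given: they have to be found in the camera images.
- clip: the larger spring clip of steel, to be fitted: a fork 28 mm wide (its x), 5 mm thick (its y), with a tall upright lug. Origin at the centre of its round seat; z points from the mouth up to the lug; y lies along the spindle when fitted (either way round). Starts hanging upright in one of the rack's two slots, mouth down, the lug's underside (14 mm above the origin) on the rack's top
- clip_lug (a point): middle of the clip's lug, by which it is held: 35 mm above the clip's origin; the lug is 16 mm (clip x) by 10 mm (clip y) and 42 mm tall. Below it a stiff bridge, 8 to 14 mm above the origin, that comes to sit on the groove's core
- clip_mouth (a point): middle of the clip's mouth, 5.3 mm below its origin, between two inward lobes (radius 2 mm) that stand 13 mm apart at the ends of two sprung legs; the legs end 8 mm below the origin. The legs must spring 1.5 mm outwards each to pass the groove's core, which takes a push of some 10 to 15 N; then the clip snaps down. They cannot pass the full spindle
- small_clip: a smaller stiff steel clip for another spindle, in the other slot: lug 12 by 10 mm, only 22 mm tall (14 to 36 mm above its origin); to be left there
- rack: wooden block 50 mm (x) by 130 mm (y) by 40 mm high, fixed; two slots 6.6 mm wide and 27 mm deep run along its x at y = -40 and +40 mm. Origin at the centre of its underside
- stand: iron stand, fixed, base 76 mm (x) by 190 mm (y) by 12 mm, origin at the centre of its underside. Two bearing blocks (16 mm along y, at y = -75 and +75 mm, up to 83 mm above the table) clamp a steel spindle along its y, which does not move or turn: diameter 24 mm, with one groove 7 mm wide and of core diameter 16 mm
- axis (a point): point on the spindle's axis midway between the bearings, 62 mm above the table; y along the spindle towards its plain end, z up. The groove's middle is not measured: it lies anywhere from -16 to +16 mm along y from here. Above this axis the clip's origin is at 16 mm when its lobes rest on the full spindle, 10 mm when they rest in the groove unpressed, 0 when home
- gear_side (a point): point on the spindle's axis 40 mm to -y of point axis, on the gear's side. A hub (diameter 33 mm) faces the groove, 6 mm to -y of the groove's middle; behind it a gear (diameter 46 mm, 12 to 30 mm from the groove's middle). On the groove's +y side the spindle is plain as far as the bearing
- loupe: bystander, black stand loupe 40 mm across and 40 mm high; origin at its underside
- whetstone: bystander, two-grade rubbing stone 34 x 74 x 12 mm
- quoin: bystander, iron quoin 18 x 53 x 18 mm
- ink_tin: bystander, round ink tin with black lid 88 x 86 x 47 mm
- eraser: bystander, eraser 21 x 42 x 11 mm
- pencil: bystander, red pencil 7 x 158 x 6 mm
Things that resemble listed ones, but are neither listed nor needed, are in the scene too. What is shaped like the rack but green is not meant.

How it is judged:
By the outcome, as a careful person would: the job done as asked, in the order asked, and still so for the second after the job is handed in, with the robot touching nothing.
It also fails if it takes over 48 s, if anything falls off the work surface, if the arm or the gripper's body presses on something with over 40 N, if the wrist force passes 120 N, or if a joint passes its speed limit or range.

ROBOT

A 6-joint arm with a two-finger parallel gripper is mounted at the origin on a cart in front of the work surface, level with it; the furniture and walls round the work are solid. World frame = base frame: x ahead of the robot, y to its left, z up, the work surface at z = 0. Lengths are in mm, angles in degrees, forces in N, time in s.
With the tool pointing down it reaches from about 325 to 925 mm from the base axis. Payload 3.1 kg.
Tool frame: the origin (TCP) lies at the very end of the fingers, on their centre line; the grasp point (between the pads) lies grasp_offset behind it (grasp_offset is the distance from the TCP to the grasp point, in mm); z points along the fingers, y is the line along which they close (so a half turn about z gives the same grasp; the last joint's range is limited). The gripper opens to 85 mm and grips with 20 to 120 N. Pads are 22 mm wide; open, the fingers measure 114 mm over their backs; the gripper's body (76 mm by 85 mm) begins 54 mm behind the grasp point. The pads swing forward as they close: fully open they stand 13 mm farther back than shut.
Start: joints at [-72.949, 12.427, 92.441, -0, 75.132, -6.429], TCP at [249.038, -573.253, 231.3] pointing down, gripper open.
Joint ranges: [-157.48, 157.48], [-44.54, 120.13], [17.64, 146.25], [-64.5, 244.5], [7.68, 150.69], [-147.95, 147.95]. Speed limits (degrees/s): [159.86, 159.86, 180, 180, 180, 180].

INTERFACE

Orientations are given as [roll, pitch, yaw] about the fixed x, y, z axes, in that order (R = Rz(yaw) Ry(pitch) Rx(roll)).
In Python, from station import * gives the robot as it stands. Calls block until the motion is done:
- goto(position, orientation): joint-space move of the TCP to a pose.
- move_l(position, attitude=None, speed=150): straight line of the TCP; attitude=None keeps the orientation; speed is the mean speed in mm/s.
- move_j(angles): joint-space move.
- grip(opening, squeeze=None): finger opening in mm; squeeze is the grip in N (None keeps the last); returns when the fingers have stopped.
- wait(seconds).
- solve_ik(position, orientation): joint angles nearest the present ones, or None.
- get_obs(): the state.
- get_image(name): name is "scene" or "side" or "wrist"; returns the picture (384x512x3 uint8, red, green, blue); there is no depth.
- get_calibration(name): a dict with "fx", "fy", "cx", "cy" (pixels), "R" (3x3) and "t" (3): a world point X has camera coordinates R X + t; the wrist camera has in their place "mount" (4x4, takes a point from camera to tool coordinates, whose origin is the TCP and whose axes are the flange's). Camera axes: x right, y down, z forward; pixel columns grow to the right and rows downward; lengths in mm; the calibration is good to about 2 mm. A picture is of the moment at which its call begins: read the wrist's pose just before it. get_calibration takes no time and is no camera call.
A pose or a line that the arm cannot do raises Unreachable and nothing moves.
- sign_off(): hands the job in; it is judged then, once.
Trained networks look in the newest picture that a camera, given by its name, has taken for a name from the list of things; names that differ only in an ending like _2 or _b are one class to them, and where a whole thing is asked for, a point or a joint stands for the part that bears it (a point fixed in the world has none). Each returns a list of dicts, best first, with "score" (0 to 1); they miss things now and then, are a little off and sometimes report something else, mostly with a low value. They report only what shows in the picture. A call takes as long as a camera call. They do not tell look-alikes from the thing itself.
- spot_in(name, camera): "extent" ([centre column, centre row, width, height] in pixels, round what is visible of it).
- regions_of(name, camera): "region" (384x512 bool, what is visible of it) and "extent" ([centre column, centre row, width, height] in pixels, round what is visible of it).
The state is a dict: "t": time; "joint_pos": joint angles; "qvel": joint speeds; "effort": joint torques, N m; "tcp_pos": TCP position; "ee_rot": TCP orientation; "wrist_force": force on the tool from outside, world axes, zero at the start; "moment": the same for the moment, N m; "grip_width": finger opening in mm; "grip_force": force on a finger pad.
Only numpy, scipy, OpenCV 4.12 (cv2) and the standard library are available. Lean on these libraries where they do the work, as an engineer would, in place of code of your own. Each camera call takes 0.05 s, during which the arm holds its last target. There are 200 camera calls.

## Working session

There is one attempt and no reset: what is moved stays moved. The work goes in short steps, each a Python script; the robot and the scene stay as the last script left them, time stands still between calls to the robot, and variables do not carry over. Pictures are saved under pics/ and viewed, at most 10 in all, crops included, and the job is handed in when it is done.

```bash
ls; mkdir -p pics
python3 - <<'E'
from station import *
import cv2,numpy as np
a=get_image("scene");b=get_image("side")
cv2.imwrite("pics/a.png",cv2.resize(a,(800,600))[:,:,::-1]);cv2.imwrite("pics/b.png",cv2.resize(b,(800,600))[:,:,::-1])
o=get_obs();print(o)
for c in("scene","side"):
  print(c,get_calibration(c))
  for n in("clip","small_clip","rack","stand"):
    print(n,[(round(d["score"],2),np.round(d["extent"])) for d in spot_in(n,c)][:3])
print(get_calibration("wrist"))
try: print(grasp_offset)
except Exception as e: print(e)
E
```

```text
pics
{'t': 0.1, 'joint_pos': array([-7.29482098e+01,  1.24735904e+01,  9.25205566e+01,  2.60757111e-03,
        7.51328391e+01, -6.42964162e+00]), 'qvel': array([ 0.02465028, -0.09607913, -0.15975595,  0.02713054, -0.04051399,
        0.02246328]), 'effort': array([-1.17436706e-03, -3.98079443e+01, -3.04969668e+01, -1.95533321e-04,
        4.24191050e-03,  3.63014024e-06]), 'tcp_pos': array([ 248.83533713, -572.51894393,  230.07475979]), 'ee_rot': array([-1.79874095e+02, -1.67232228e-02,  2.34807416e+01]), 'wrist_force': array([0.17429008, 0.10007722, 0.03522573]), 'moment': array([ 0.01154698, -0.00744093, -0.00811421]), 'grip_force': 0.0, 'grip_width': 85.46338935248414}
scene {'fx': 436.49935881826735, 'fy': 436.49935881826735, 'cx': 258.23133416321986, 'cy': 188.31521243095315, 'R': array([[-7.69114857e-01, -6.39110037e-01, -8.35349107e-04],
       [-2.68997115e-01,  3.24900354e-01, -9.06686446e-01],
       [ 5.79743813e-01, -6.97121310e-01, -4.21804445e-01]]), 't': array([ 395.12672879,  201.26230354, 1053.66864096])}
clip [(0.69, array([287., 182.,  43.,  47.]))]
small_clip []

[... 547 characters left out ...]
,  10.])), (0.36, array([273., 190.,  39.,  55.]))]
rack [(0.74, array([185., 240.,  30.,  45.])), (0.7, array([227., 184.,  26.,  29.])), (0.65, array([272., 186.,  39.,  51.]))]
stand [(0.64, array([275., 191.,  42.,  50.]))]
{'fx': 267.6056478856633, 'fy': 267.6056478856633, 'cx': 254.71844191400163, 'cy': 192.82421572614015, 'mount': array([[ 1.09364598e-04, -9.46827970e-01, -3.21740241e-01,
         8.24716237e+01],
       [ 9.99999950e-01,  1.98637985e-04, -2.44642720e-04,
         2.29757729e-01],
       [ 2.95544403e-04, -3.21740198e-01,  9.46827945e-01,
        -1.42138713e+02],
       [ 0.00000000e+00,  0.00000000e+00,  0.00000000e+00,
         1.00000000e+00]])}
18.700000000000003
```

View pics/a.png

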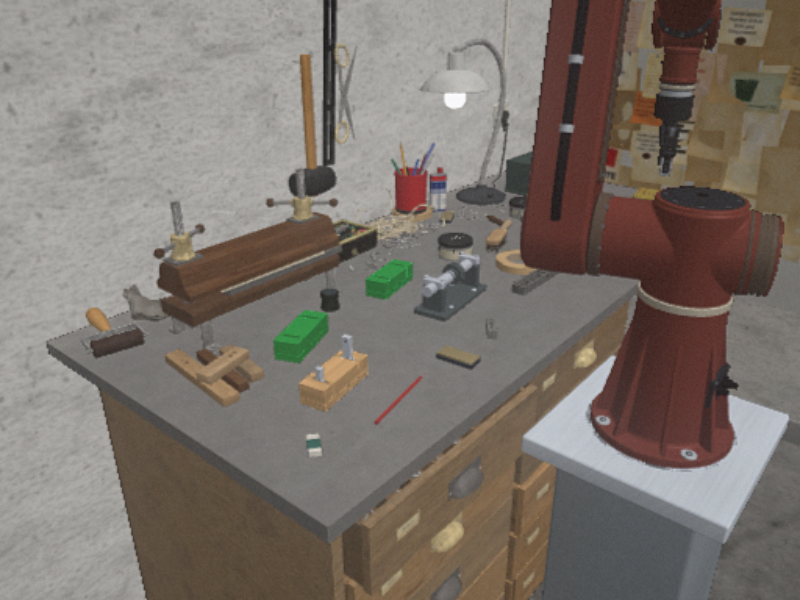

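View pics/b.png

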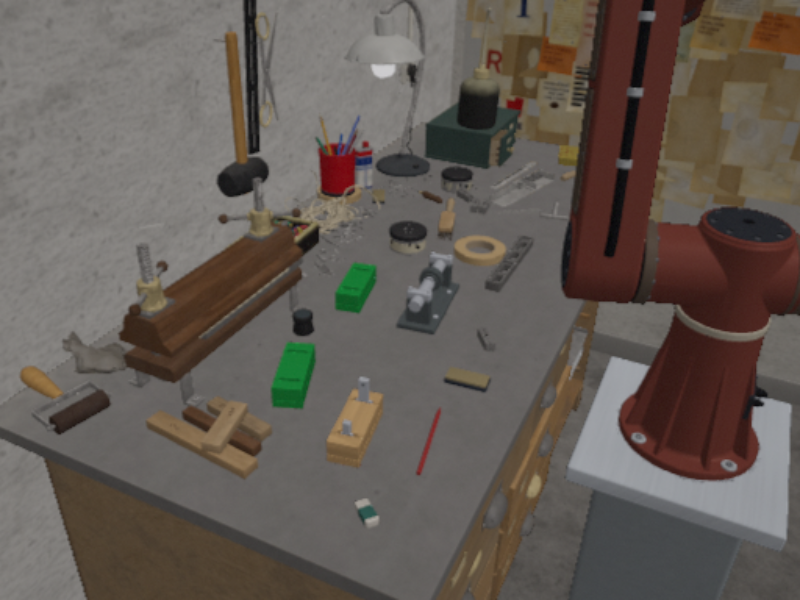

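Scene (800x600): wooden rack at (334,378), tall lug at (347,345), small lug at (320,373). The stand is at (451,288), gear end unclear. In the side view: rack (355,425), tall lug (364,390), stand (430,295). I'll localize these roughly and look with the wrist camera.

```bash
cat > h.py <<'E'
from station import *
import cv2,numpy as np
from scipy.spatial.transform import Rotation as Ro
def ray(cam,uv,obs=None):
    k=get_calibration(cam);uv=np.atleast_2d(uv).astype(float)
    d=np.c_[(uv[:,0]-k["cx"])/k["fx"],(uv[:,1]-k["cy"])/k["fy"],np.ones(len(uv))]
    if cam=="wrist":
        R=Ro.from_euler("xyz",obs["ee_rot"],degrees=True).as_matrix();M=k["mount"]
        return R@M[:3,3]+obs["tcp_pos"],(d@M[:3,:3].T)@R.T
    return -k["R"].T@k["t"],d@k["R"]
def at_z(cam,uv,z,obs=None):
    c,d=ray(cam,uv,obs);z=np.asarray(z,float)
    return c+d*((z-c[2])/d[:,2])[:,None]
def proj(X,obs):
    k=get_calibration("wrist");M=k["mount"];R=Ro.from_euler("xyz",obs["ee_rot"],degrees=True).as_matrix()
    p=((np.atleast_2d(X)-obs["tcp_pos"])@R-M[:3,3])@M[:3,:3]
    return np.c_[k["fx"]*p[:,0]/p[:,2]+k["cx"],k["fy"]*p[:,1]/p[:,2]+k["cy"]]
E
python3 - <<'E'
from h import *
for cam,pts in(("scene",[(334,370,40),(347,337,82),(320,368,62),(451,300,12),(466,262,62),(432,287,62)]),("side",[(355,415,40),(364,378,82),(348,423,62),(430,305,12),(440,262,62),(415,305,62)])):
    p=np.array(pts,float); print(cam,np.round(at_z(cam,p[:,:2]*.64,p[:,2])))
for t in([500,200],[500,-100]):
  for yaw in(0,90,180,-90):print(t,yaw,solve_ik(t+[230],[180,0,yaw]))
E
```

```text
scene [[ 453.  252.   40.]
 [ 461.  211.   82.]
 [ 448.  287.   62.]
 [ 498. -137.   12.]
 [ 526. -228.   62.]
 [ 502.  -76.   62.]]
side [[ 458.  246.   40.]
 [ 464.  206.   82.]
 [ 447.  289.   62.]
 [ 500. -143.   12.]
 [ 518. -230.   62.]
 [ 495.  -55.   62.]]
[500, 200] 0 [ 1.43325836e+01  1.93549141e+00  1.04218687e+02 -2.54444375e-14
  7.38458213e+01  1.04332584e+02]
[500, 200] 90 [ 1.43325836e+01  1.93549141e+00  1.04218687e+02 -2.54444375e-14
  7.38458213e+01  1.43325836e+01]
[500, 200] 180 [ 14.3325836    1.93549141 104.21868729   0.          73.8458213
 -75.6674164 ]
[500, 200] -90 None
[500, -100] 0 [-1.92004893e+01 -1.70193113e+00  1.07862606e+02 -2.54444375e-14
  7.38393248e+01  7.07995107e+01]
[500, -100] 90 [-19.20048934  -1.70193113 107.86260635   0.          73.83932478
 -19.20048934]
[500, -100] 180 [ -19.20048934   -1.70193113  107.86260635    0.           73.83932478
 -109.20048934]
[500, -100] -90 None
```

Run:
```python
from h import *
import json
D={}
for n,p in(("st",[505,-115,230]),("rk",[455,285,230])):
    goto(p,[180,0,90]);wait(0.15)
    o=get_obs();im=get_image("wrist")
    cv2.imwrite(f"pics/{n}_raw.png",im[:,:,::-1])
    cv2.imwrite(f"pics/{n}.png",cv2.resize(im,(800,600),interpolation=cv2.INTER_CUBIC)[:,:,::-1])
    D[n]={k:np.asarray(o[k]).tolist() for k in("tcp_pos","ee_rot")};print(o["t"],D[n])
    for q in("clip","small_clip","rack","stand"):
        print(q,[(round(d["score"],2),np.round(d["extent"])) for d in spot_in(q,"wrist")][:3])
json.dump(D,open("D.json","w"))
```

```text
2.55 {'tcp_pos': [504.9710457619533, -115.89415348794832, 229.98855768968096], 'ee_rot': [-179.99689422557907, 0.009108255904385522, 89.91342412352277]}
clip []
small_clip []
rack [(0.58, array([369., 176.,  54., 102.]))]
stand [(0.79, array([257., 193.,  69., 154.]))]
4.4417 {'tcp_pos': [455.62194756160795, 283.9868969205655, 230.00438169928603], 'ee_rot': [179.99326219444495, 0.013099664714416492, 89.89341445242664]}
clip []
small_clip [(0.55, array([252., 171.,  14.,  10.]))]
rack [(0.79, array([254., 194.,  58., 101.])), (0.7, array([361., 234.,  67.,  90.]))]
stand []
```

View pics/st.png

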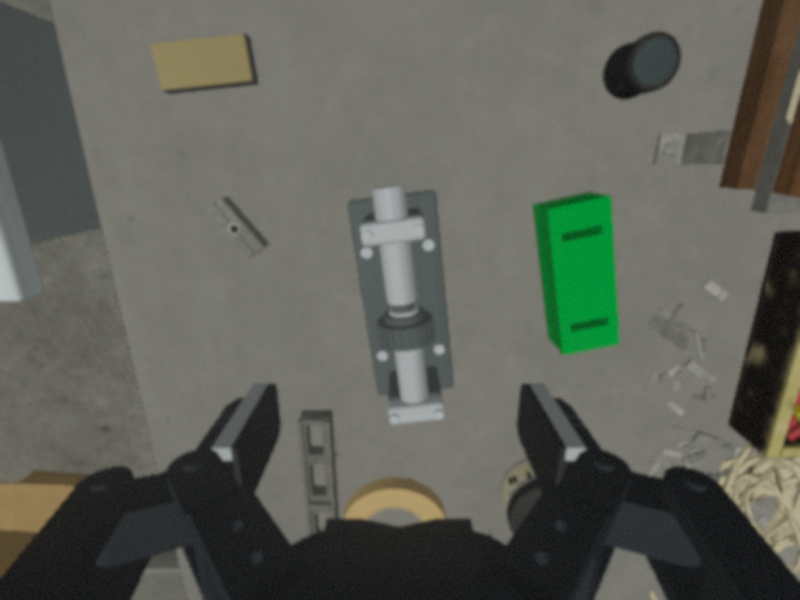

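View pics/rk.png

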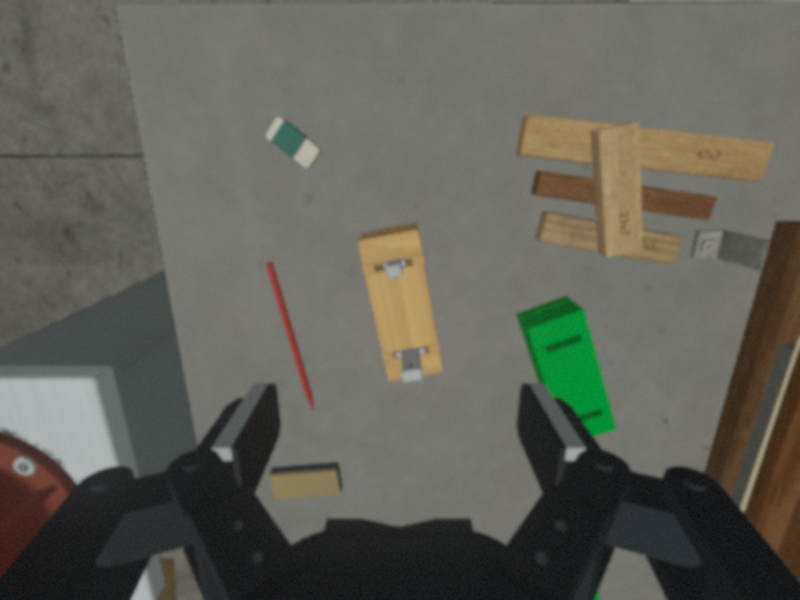

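Stand view: gear in the lower half at (405,328), i.e. on world -y. Hub and groove are near (403,312), bearing tops at (393,230) and (415,410). Rack view: wooden rack corners at (360,240), (418,228), (442,373) and (390,381); tall lug top at (412,376), small lug at (394,268).

Run:
```python
from h import *
import json
D=json.load(open("D.json"))
def pr(n,pts):
    p=np.array(pts,float); r=at_z("wrist",p[:,:2]*.64,p[:,2],D[n]);print(np.round(r,1));return r
r=pr("rk",[(360,240,40),(418,228,40),(442,373,40),(390,381,40),(412,376,82),(394,268,62)])
print("sz",[np.linalg.norm(r[i]-r[(i+1)%4]) for i in range(4)],r[:4].mean(0))
v=r[:2].mean(0)-r[2:4].mean(0);print("yaw of rack y",np.degrees(np.arctan2(v[1],v[0])))
s=pr("st",[(393,238,83),(415,417,83),(349,202,12),(434,191,12),(452,386,12),(380,395,12),(402,311,74)])
```

```text
[[425.  305.5  40. ]
 [471.2 315.   40. ]
 [494.3 186.2  40. ]
 [448.  178.2  40. ]
 [466.1 206.4  82. ]
 [452.3 288.   62. ]]
sz [np.float64(47.17846569823565), np.float64(130.82758001374165), np.float64(47.05885954058383), np.float64(129.31620332554968)] [459.61932467 246.20699894  40.        ]
yaw of rack y 100.206796734836
[[ 501.2  -85.1   83. ]
 [ 518.2 -230.1   83. ]
 [ 463.4  -67.4   12. ]
 [ 534.7  -58.5   12. ]
 [ 557.2 -243.1   12. ]
 [ 486.7 -253.1   12. ]
 [ 507.6 -142.4   74. ]]
```

Run:
```python
from h import *
import json
A=[180,0,100.2]
goto([466.4,206.6,130],A);grip(45,80);move_l([466.4,206.6,49.3])
o=get_obs();print(o["t"],o["tcp_pos"],o["wrist_force"])
grip(0,80);o=get_obs();print(o["t"],o["grip_width"],o["grip_force"],o["wrist_force"])
move_l([466.4,206.6,130],speed=120);o=get_obs();print(o["t"],o["grip_width"],o["wrist_force"])
goto([508,-140,190],[180,0,97]);wait(.2)
o=get_obs();im=get_image("wrist");print(o["t"],o["wrist_force"],o["grip_width"])
cv2.imwrite("pics/h_raw.png",im[:,:,::-1])
x0,y0,w,h=150,70,220,165
cv2.imwrite("pics/h.png",cv2.resize(im[y0:y0+h,x0:x0+w],(800,600),interpolation=cv2.INTER_CUBIC)[:,:,::-1])
D=json.load(open("D.json"));D["h"]={k:np.asarray(o[k]).tolist() for k in("tcp_pos","ee_rot")};json.dump(D,open("D.json","w"));print(D["h"])
```

```text
6.4333 [466.92071696 206.73230603  49.68030658] [ 0.0292245   0.14076525 -0.03996524]
6.8083 14.849957767764456 78.01080465316772 [-0.34372093 -0.66426139  5.2933148 ]
7.6333 14.341676463947623 [ 0.11959108  0.50239862 -0.6166087 ]
9.1667 [ 0.55137998  0.24527119 -0.65717961] 14.418730257683453
{'tcp_pos': [508.0252838352483, -138.77796807597537, 189.6765503737378], 'ee_rot': [-179.97431133845762, -0.02650212746484694, 97.10744079487944]}
```

View pics/h.png

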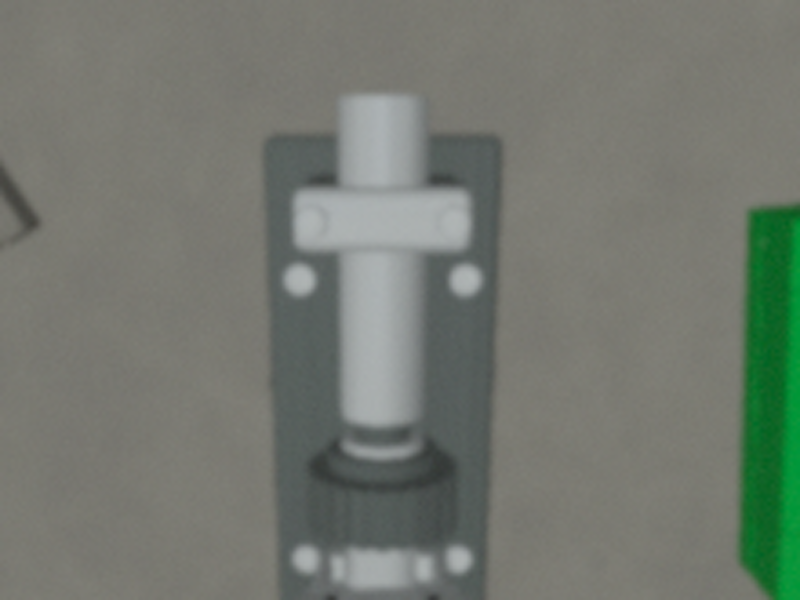

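Close view: the spindle is vertical in the crop, centred on column 382. The plain part ends at row ~425, land from row ~449 to 458, then the hub. That puts the groove middle at about (382,437).

Run:
```python
from h import *
import json
D=json.load(open("D.json"));s=220/800
p=np.array([(382,425),(382,449),(382,457.5),(382,110),(381.5,400),(382,437),(340,330),(423,330),(383,190),(383,246)],float)
r=at_z("wrist",p*s+[150,70],[74,74,74,74,74,74,62,62,83,83],D["h"]);print(np.round(r,2))
d=r[3]-r[5];print(np.degrees(np.arctan2(d[1],d[0])),np.linalg.norm(r[0]-r[1]),np.linalg.norm(r[6]-r[7]),np.linalg.norm(r[8]-r[9]))
d=d/np.linalg.norm(d);m=(r[8]+r[9])/2;print("axis from bearing",m-75*d,"groove offs",(r[5]-m)@d+75)
im=cv2.imread("pics/h_raw.png");print(im[180:202,255,1])
```

```text
[[ 507.8  -137.38   74.  ]
 [ 508.67 -144.36   74.  ]
 [ 508.99 -146.87   74.  ]
 [ 497.53  -55.36   74.  ]
 [ 506.77 -130.24   74.  ]
 [ 508.23 -140.86   74.  ]
 [ 493.06 -114.79   62.  ]
 [ 516.24 -111.89   62.  ]
 [ 500.11  -73.98   83.  ]
 [ 501.81  -87.57   83.  ]]
97.13650472013995 7.041822217894529 23.353046337554268 13.69810757230949
axis from bearing [ 510.27889404 -155.19172501   83.        ] groove offs 14.478290450430116
[172 171 171 171 171 167 153 128 102  94  94  96 113 138 154 148 120  92
  88  93  91  86]
```

```bash
cat > p.py <<'E'
from h import *
d=np.array([np.cos(np.radians(97.1)),np.sin(np.radians(97.1))]);n=np.array([d[1],-d[0]])
G=np.array([508.2,-140.9]);A=[180,0,97.1]
def at(s,z,e=0.): q=G+s*d+e*n; return [q[0],q[1],z]
def F(b=0):
    f=np.mean([np.asarray(get_obs()["wrist_force"]) for _ in range(1)],0)-b
    return np.round([f[:2]@d,f[:2]@n,f[2]],2)   # along spindle, across, up
E
python3 - <<'E'
from p import *
goto(at(0,125),A);wait(.15);b=get_obs()["wrist_force"];print("base",b)
np.save("b.npy",b);done=False
for s in(0,1,-1,2,-2):
    move_l(at(s,104),A,speed=60)
    for z in np.arange(103,97.4,-.7):
        move_l(at(s,z),speed=20);f=F(b)
        if f[2]>3:break
    o=get_obs();print(s,o["t"],round(z,1),np.round(o["tcp_pos"],2),f)
    if f[2]<=3 or o["tcp_pos"][2]<99.3: done=True;break
    if o["t"]>22:break
print(done)
E
```

```text
base [ 0.39921564 -0.69105117 -0.65973187]
0 12.2333 98.1 [ 508.13 -140.87   98.02] [ 1.12 -0.13  0.58]
True
```

Run:
```python
from p import *
b=np.load("b.npy");lim=[]
move_l(at(0,97),speed=20);print(F(b))
for sg in(1,-1):
    for k in np.arange(.4,2.5,.4):
        move_l(at(sg*k,97),speed=20);f=F(b);print(round(sg*k,1),f)
        if abs(f[0])>3:break
    lim.append(sg*k)
    move_l(at(0,97),speed=30)
c=sum(lim)/2;print("c",c,get_obs()["t"]);np.save("c.npy",c)
```

```text
[-0.01 -0.92  1.22]
0.4 [ 0.51 -0.75  1.64]
0.8 [ 0.29 -0.51  1.06]
1.2 [-0.21 -0.5   0.82]
1.6 [-1.36 -0.23  0.82]
2.0 [-2.74 -0.14  0.75]
2.4 [-4.92 -0.66  0.17]
-0.4 [1.43 0.59 2.44]
-0.8 [1.09 0.01 1.73]
-1.2 [1.98 1.22 1.6 ]
-1.6 [3.6  1.57 1.47]
c 0.3999999999999999 15.4833
```

Run:
```python
from p import *
b=np.load("b.npy");c=.3
for z in list(np.arange(96,83,-.7)):
    move_l(at(c,z),speed=20);f=F(b);o=get_obs();print(round(z,1),np.round(o["tcp_pos"][2],2),f,round(o["grip_width"],1))
    if f[2]>24 or (o["tcp_pos"][2]<87 and f[2]>12):break
print(o["t"])
```

```text
96.0 96.33 [-0.37  0.46  3.22] 14.2
95.3 95.76 [-0.7   0.36  5.16] 14.6
94.6 95.14 [ 0.37 -0.79  6.96] 14.4
93.9 94.08 [-0.24  0.89  5.04] 14.5
93.2 92.76 [-0.89  1.77  1.83] 14.4
92.5 91.8 [ 1.21  1.66 -0.44] 14.7
91.8 91.04 [ 0.69  2.42 -4.74] 14.4
91.1 90.44 [-0.69  3.46 -5.97] 14.4
90.4 90.09 [ 0.33  4.1  -4.88] 14.6
89.7 89.48 [ 0.4   3.55 -5.1 ] 14.6
89.0 88.66 [-0.16  3.62 -5.98] 14.7
88.3 88.12 [ 0.51  2.69 -5.11] 14.6
87.6 87.61 [-0.38  2.18 -4.78] 14.4
86.9 87.16 [ 0.7   0.48 -1.64] 14.5
86.2 86.73 [1.66 0.43 1.25] 14.4
85.5 86.55 [ 1.23 -1.74  6.4 ] 14.5
84.8 86.42 [ 2.27 -3.65  8.87] 15.0
84.1 86.36 [ 3.69 -4.54 11.72] 14.5
83.4 86.29 [ 2.35 -5.7  15.5 ] 14.4
20.2333
```

Run:
```python
from p import *
move_l(at(.3,86),speed=20);grip(45);print(get_obs()["tcp_pos"],get_obs()["wrist_force"])
move_l(at(.3,190),speed=150);wait(.2)
o=get_obs();im=get_image("wrist");print(o["t"],o["wrist_force"])
x0,y0,w,h=150,90,220,165
cv2.imwrite("pics/f.png",cv2.resize(im[y0:y0+h,x0:x0+w],(800,600),interpolation=cv2.INTER_CUBIC)[:,:,::-1])
g=np.array(at(.3,0))
print((proj([[g[0],g[1],z] for z in(118,134)],o)-[x0,y0])*800/220)
```

```text
[ 507.82429305 -140.47556601   85.50055164] [ 0.84779109 -0.33175319 -0.23891963]
21.9583 [-0.44125709  0.00234565  0.86562874]
[[386.56661778 418.24270412]
 [386.76575018 444.79506613]]
```

View pics/f.png

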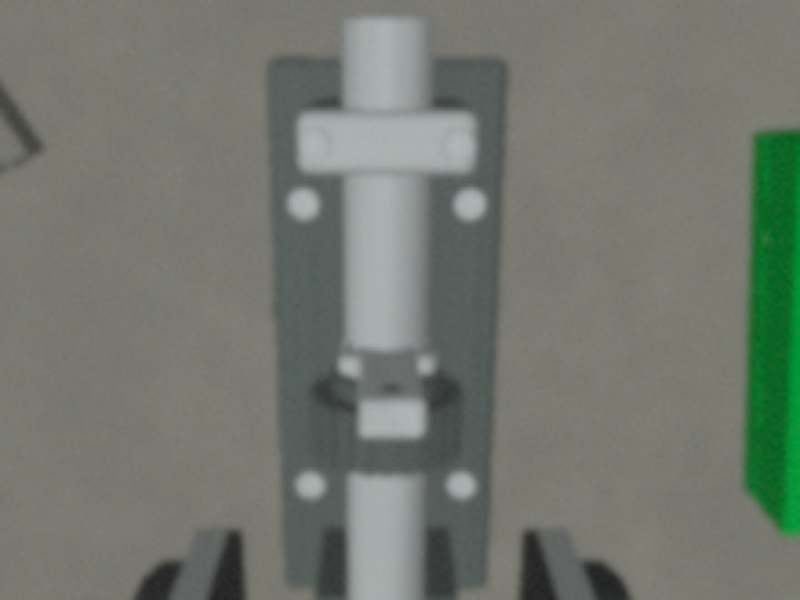

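The clip sits in the groove: lug top is at (392,419), against (387,418) predicted for home. I'll confirm with a gentle push on the lug top, then hand in.

Run:
```python
from p import *
grip(0,30);move_l(at(.3,124),speed=120);wait(.1);b=get_obs()["wrist_force"]
for z in np.arange(121,114,-.7):
    move_l(at(.3,z,.5),speed=25);f=F(b);o=get_obs();print(round(z,1),round(o["tcp_pos"][2],2),f)
    if f[2]>18:break
move_l(at(.3,190),speed=150);wait(.2)
print(get_obs()["t"],spot_in("clip","wrist") if get_image("wrist") is not None else 0)
```

```text
121.0 121.26 [0.95 0.92 0.95]
120.3 120.3 [ 0.31  0.79 -0.23]
119.6 119.52 [0.65 0.76 0.25]
118.9 118.83 [ 0.97  0.4  -0.1 ]
118.2 118.17 [0.05 0.52 0.55]
117.5 117.97 [0.31 0.49 3.45]
116.8 117.88 [ 0.39 -0.49  5.73]
116.1 117.79 [ 0.39 -0.37  8.12]
115.4 117.73 [ 0.15 -0.06  8.45]
114.7 117.68 [ 0.79 -0.33 11.32]
26.6833 [{'extent': [256.4, 196.5, 26.8, 28.8], 'score': 0.89}]
```

Contact came at z = 118.0, exactly the lug-top height when home (62 + 56), and the stop was stiff.

```bash
python3 -c "
from station import *
print(sign_off())"
```

```text
the job is handed in; nothing more can be done
None
```

The larger clip is snapped home in the spindle groove (lug top felt at 118 mm, the fully home height; the hardest push I read was about 16 N), the smaller clip and the other things were left alone, and I handed the job in at about 27 s.

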